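# Gauge how deep the curd has been pressed

### The arm

A 6-joint arm with a two-finger parallel gripper is mounted at the origin on the work surface. World frame = base frame: x ahead of the robot, y to its left, z up, the work surface at z = 0. Lengths are in m, angles in rad, forces in N, time in s.
With the tool pointing down it reaches from about 0.35 to 0.85 m from the base axis. Payload 8.1 kg.
Tool frame: the origin (TCP) lies at the very end of the fingers, on their centre line; the grasp point (between the pads) lies 19 mm behind it; x points along the fingers, y is the direction in which the jaws open and shut, and the axes are right-handed (so a half turn about x gives the same grasp; the last joint's range is limited). The gripper opens to 93 mm and grips with 3 to 60 N. Pads are 15 mm wide; open, the fingers measure 128 mm over their backs; the gripper's body (75 mm by 188 mm) begins 65 mm behind the grasp point.
Start: joints at [-0.085, 0.13, 1.488, -0, 1.523, -0.085], TCP at [0.6, 0, 0.219] pointing down, gripper open.
Joint ranges: [-2.96, 2.96], [-0.89, 2.26], [0.02, 2.5], [-1.34, 4.48], [0, 2.73], [-2.66, 2.66]. Speed limits (rad/s): [2.39, 2.39, 2.79, 3.14, 3.14, 3.14].

### API

Orientations are given as a rotation vector (axis times angle).
In Python, from plant import * gives the robot as it stands. The module is installed in compiled form; this text tells all that it offers.
- The arm moves only by the tool apply_moves, never from a script. Its argument "series" is a list of rows, each an object with "jaw": the gripper's target within -1 to 1 (shut at 1, half-way at 0, fully open at -1); "linear": the shift along the tool's x, y, z normalised to -1 to 1, where 1 is 0.6 m, a list of three; "roll": the turn about the tool's x normalised to -1 to 1, where 1 is 30 degrees. A call has 1 to 20 rows; each row is the pose to reach, as a shift and turn from the pose measured when the call began, along the tool's axes at that moment; what a row does not reach only later rows make up. A row lasts 1/8 s, in which the tool goes at most 62.5 mm and 10.7 degrees, less where a joint would pass 70% of its speed; a pose out of reach is approached as far as the arm can. A call with a number of a shift or a turn outside -1 to 1 is refused whole. A call with a gripper value outside its range is refused whole. The fingers move at their own pace and stop on an object; "force" is the grip in N (left out, the last holds). Time passes only in rows, so rows that repeat a pose let the fingers close. It gives the time, the measured TCP pose, the force and the opening at its end, in the units of the state.
- read_state(): the state, without advancing time (a new reading comes with each control period).
- read_camera(name): name is "scene" or "side" or "wrist"; returns a dict with "pixels" (384x512x3 uint8, blue, green, red), "intrinsics" (3x3 intrinsics, pixels), "rvec" (rotation vector, rad) and "tvec" (3), from world to camera coordinates, as OpenCV has them; the wrist camera has in their place "tool_from_camera" (4x4, takes a point from camera to tool coordinates, whose origin is the TCP and whose axes are the tool frame's). Camera axes: x right, y down, z forward; pixel columns grow to the right and rows downward; lengths in m; the calibration is good to about 2 mm. The wrist camera is an equidistant fisheye: a pixel r from the principal point sees the ray r / f radians off the axis. A picture is of the moment at which its call begins: read the wrist's pose just before it. There is no depth.
- close_job(): hands the job in, once; it reports no verdict.
The state is a dict: "t": time; "q": joint angles; "dq": joint speeds; "joint_torque": joint torques, N m; "tool_pos": TCP position; "orientation": TCP orientation; "force": force on the tool from outside, world axes, zero at the start; "wrist_torque": the same for the moment, N m; "opening": finger opening in m.
Only numpy, scipy, OpenCV 4.12 (cv2) and the standard library are available. Lean on these libraries where they do the work, as an engineer would, in place of code of your own. Each camera call takes 0.05 s, during which the arm holds its last target. There are 200 camera calls.

### The job

Take the depth gauge out of its wooden stand and lower its rod into the hole in the press lid of the cheese mould until it really bottoms out; the red stop collar is stiff and rides up the rod once it meets the rim, so that first resistance is not the bottom. Keep the rod gently but positively pressed on the bottom for about two seconds, never with more than about 3 kg of push, then let go without lifting it, so that the gauge is left standing on the bottom with its collar on the rim. Leave the jar, the cup and the tub where they are.

Things in the scene. Friction and masses are not known exactly. Their poses are not given: they have to be found in the camera images.
- gauge: depth gauge, loose, 0.12 to 0.2 kg with its collar: an upright 12 mm round steel rod with a rounded end, 135 mm long, carrying a blue square handle 24 x 24 mm and 50 mm tall (steel button on top, 3 mm). Origin at the lower end (tip) of the rod, z up along the rod to the handle, x and y square to the handle's faces. The handle spans z = 135 to 185 mm. It starts upright in the stand, its collar resting on the stand's top, the tip 30 mm below that
- handle (a point): centre of the gauge's blue handle, 160 mm above the tip
- collar (a joint): how far (m) the red stop collar has been pushed up the rod from its lowest place, 0 to 0.075; at 0 its underside is 30 mm above the tip. The collar (flange 32 mm wide and 4 mm thick, 24 mm wide above, 14 mm tall in all) grips the rod by friction: about 5 N slides it, so the gauge's own weight does not
- stop_face (a point): centre of the flat underside of the red collar, on the rod's axis, the face that comes to rest on the rim
- stand: fixed wooden stand, 70 x 70 x 45 mm, with a 15 mm hole, 38 mm deep, in the middle of its top. Origin at the centre of its underside
- mould: fixed white round cheese mould, 100 mm wide (lid 106 mm), closed by a white lid; a square steel guide block, 44 x 44 mm, stands 13 mm out of the lid, its top 105 mm above the table, with the gauging hole in the middle. Origin at the centre of the underside, z up. The mould does not move when pushed
- mouth (a point): centre of the mouth of the gauging hole, at the top face of the steel guide block: upright hole, 14 mm in diameter with a 3 mm chamfer. Its rigid floor (the follower inside the mould) lies somewhere between 45 and 93 mm below the mouth, different each time and not measured
- jar: bystander: amber glass jar with a green cap, 60 mm wide, 100 mm tall; origin at the centre of its underside
- cup: bystander: empty white plastic cup, 80 mm wide, 70 mm tall; origin at the centre of its underside
- tub: bystander: white tub with a red lid, 88 x 118 x 55 mm; origin at the centre of its underside
Things that resemble listed ones, but are neither listed nor needed, are in the scene too. Of the things that look like the stand, take the one that is farthest to the robot's left at the start.

How it is judged:
On the way, in this order (a step that is already met when the one before it is completed fails the run):
1. the gauge is out of its stand: its tip more than 80 mm above the table and more than 80 mm from the stand's middle (height (world z) of gauge above 0.08 m and horizontal distance between gauge and stand above 0.08 m), for 0.05 s.
2. the rod, held by the fingers, is pressed on the floor of the hole with 1 to 30 N for 1.2 s on end (contact force between gauge and follower between 1 and 30 N and contact force between gauge and the fingers above 1 N and z of gauge in the frame of mould below 0.062 m and horizontal distance between gauge and mouth below 0.005 m), for 1.2 s.
At the end, for the whole second after the job is handed in: The gauge stands released and at rest in the mould's gauging hole, within 0.1 rad of upright, its tip within 2 mm of the hole's floor and within 5 mm of the hole's axis, the underside of its collar within 3 mm of the rim (z of gauge in the frame of follower below 0.002 m and horizontal distance between gauge and mouth below 0.005 m and z of stop_face in the frame of mouth below 0.003 m and angle between gauge's own z axis and vertical below 0.1 rad and linear speed of gauge below 0.01 m/s and contact force between gauge and the fingers below 0.1 N); the robot touches nothing.
It fails at once if the rod is driven onto the floor of the hole with more than 30 N (contact force between gauge and follower above 30 N).
It fails at once if the gauge is pushed against the mould with more than 40 N in all (contact force between gauge and mould above 40 N).
It fails at once if the jar, the cup or the tub is shifted more than 20 mm (distance of any of jar, cup, tub from where it was at the start of the episode above 0.02 m).
It also fails if it takes over 58 s, if anything falls off the work surface, if the arm or the gripper's body presses on something with over 40 N, if the wrist force passes 120 N, or if a joint passes its speed limit or range.

## Working session

There is one attempt and no reset: what is moved stays moved. The work goes in short steps, Python scripts to look and compute and a tool call to move; the robot and the scene stay as the last step left them, time stands still between calls to the robot, and variables do not carry over. Pictures are saved under pics/ and viewed, about 8 in all and at most 12, crops included, and the job is handed in when it is done.

Besides the shell and the picture viewer there is one more tool, called after "Call:" by a JSON object that holds its "op" and its "data". apply_moves: Moves the arm, as the interface text tells. Its arguments: {"type":"object","properties":{"series":{"type":"array"},"force":{"type":"number"}},"required":["series"]}

```bash
mkdir -p pics; cat > h.py <<'E'
from plant import *
import numpy as np, cv2
from scipy.spatial.transform import Rotation as R
def ray(c,u,v):
    Rm=cv2.Rodrigues(np.array(c["rvec"],float))[0];t=np.array(c["tvec"],float).ravel()
    d=Rm.T@np.linalg.inv(np.array(c["intrinsics"]))@np.array([u,v,1.]);return -Rm.T@t,d/np.linalg.norm(d)
def plane(c,u,v,z):
    o,d=ray(c,u,v);return o+d*(z-o[2])/d[2]
def proj(c,P):
    return cv2.projectPoints(np.array(P,float).reshape(-1,1,3),np.array(c["rvec"],float),np.array(c["tvec"],float),np.array(c["intrinsics"],float),None)[0].reshape(-1,2)
def wray(c,st,u,v):
    K=np.array(c["intrinsics"]);x=(u-K[0,2])/K[0,0];y=(v-K[1,2])/K[1,1];r=np.hypot(x,y)+1e-12
    d=np.array([np.sin(r)*x/r,np.sin(r)*y/r,np.cos(r)]);T=np.array(c["tool_from_camera"]);W=R.from_rotvec(st["orientation"]).as_matrix()
    return W@T[:3,3]+np.array(st["tool_pos"]),W@T[:3,:3]@d
def wplane(c,st,u,v,z):
    o,d=wray(c,st,u,v);return o+d*(z-o[2])/d[2]
def cross(a,b):
    (o1,d1),(o2,d2)=a,b
    s=np.linalg.lstsq(np.c_[d1,-d2],o2-o1,rcond=None)[0];p,q=o1+s[0]*d1,o2+s[1]*d2
    return (p+q)/2,np.linalg.norm(p-q)
E
python3 - <<'E'
from h import *
import pickle
s=read_state();print(s)
C={}
for n in("scene","side","wrist"):
    C[n]=read_camera(n);cv2.imwrite(f"pics/{n}0.png",C[n]["pixels"])
pickle.dump((s,C),open("c0.pkl","wb"))
cv2.imwrite("pics/both0.png",cv2.resize(np.hstack([C["scene"]["pixels"],C["side"]["pixels"]]),(800,300)))
print(C["wrist"]["tool_from_camera"],C["wrist"]["intrinsics"])
E
```

```text
{'t': 0.0, 'q': array([-8.53993002e-02,  1.31181929e-01,  1.48922741e+00, -7.85182369e-06,
        1.52297958e+00, -8.54036911e-02]), 'dq': array([-0.00113877, -0.00053834, -0.00132462,  0.00142756, -0.00061293,
       -0.00167732]), 'joint_torque': array([-1.61290725e-03, -5.59853125e+01, -4.91755986e+01,  7.67333270e-02,
        3.59135563e-02, -2.97389461e-04]), 'tool_pos': array([5.99456890e-01, 6.62853582e-05, 2.17603514e-01]), 'orientation': array([ 1.20845611,  1.21062728, -1.21044565]), 'force': array([0.35102854, 1.43810256, 0.63008116]), 'wrist_torque': array([ 0.0129961 ,  0.04514087, -0.02690036]), 'opening': 0.09335985039515848}
[[-8.89019727e-04 -2.49294233e-01  9.68427382e-01 -1.66190715e-01]
 [ 9.99999377e-01 -8.75213619e-04  6.92703942e-04 -1.12369889e-03]
 [ 6.74893737e-04  9.68427395e-01  2.49294856e-01 -6.80485616e-02]
 [ 0.00000000e+00  0.00000000e+00  0.00000000e+00  1.00000000e+00]] [[297.31863964   0.         251.38260825]
 [  0.         297.31863964 195.10032427]
 [  0.           0.           1.        ]]
```

View pics/scene0.png

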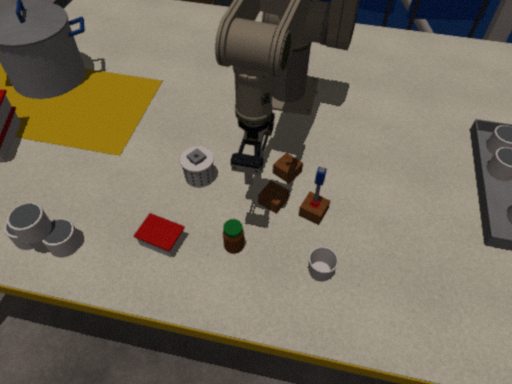

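View pics/side0.png

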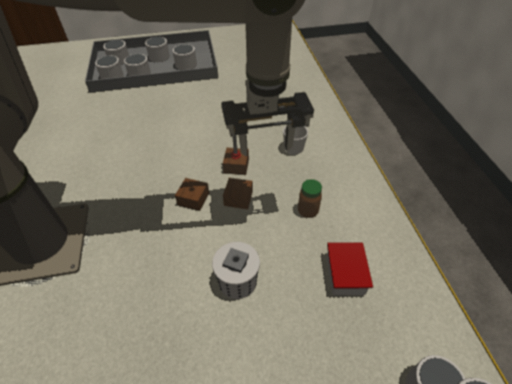

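The scene camera faces the robot, so image right is the robot's left. Three things look like the stand, at scene pixels (288,167), (273,196) and (314,207). The one at (314,207) holds the gauge (blue handle at about (320,176)) and lies farthest to the robot's left. The mould is at (197,160) in scene and (236,262) in side. I'll measure these and confirm in a crop.

```bash
python3 - <<'E'
from h import *
import pickle
s,C=pickle.load(open("c0.pkl","rb"))
sc,sd,w=C["scene"],C["side"],C["wrist"]
for u,v in((288,160),(273,190),(314,202)):print("stand?",plane(sc,u,v,.045).round(3))
hsv=cv2.cvtColor(sc["pixels"],cv2.COLOR_BGR2HSV)
def blob(img,lo,hi,roi):
    h=cv2.cvtColor(img,cv2.COLOR_BGR2HSV);m=cv2.inRange(h,lo,hi);x0,y0,x1,y1=roi
    k=np.zeros_like(m);k[y0:y1,x0:x1]=m[y0:y1,x0:x1];ys,xs=np.nonzero(k);return xs.mean(),ys.mean(),len(xs),(xs.min(),xs.max(),ys.min(),ys.max())
b=blob(sc["pixels"],(100,100,40),(130,255,255),(300,155,340,195));print("blue",b,plane(sc,b[0],b[1],.175).round(3))
print("handle z: tip .015+.160=.175")
print("mould",plane(sc,197,156,.105).round(3),plane(sd,236,259,.105).round(3),cross(ray(sc,197,156),ray(sd,236,259)))
print("jar",plane(sc,233,228,.1).round(3),plane(sd,312,187,.1).round(3),"cup",plane(sc,322,257,.07).round(3),"tub",plane(sc,160,232,.055).round(3))
a=cv2.resize(sc["pixels"][130:280,170:350],None,fx=3,fy=3,interpolation=3)
wr=cv2.resize(w["pixels"],None,fx=.5,fy=.5)
o=np.zeros((600,800,3),np.uint8);o[:450,:540]=a;o[408:,544:]=wr[:,:256]
cv2.imwrite("pics/crop1.png",o);
E
```

```text
stand? [0.392 0.07  0.045]
stand? [0.525 0.047 0.045]
stand? [0.542 0.177 0.045]
blue (np.float64(319.7157894736842), np.float64(177.2421052631579), 95, (np.int64(316), np.int64(325), np.int64(169), np.int64(184))) [0.552 0.179 0.175]
handle z: tip .015+.160=.175
mould [ 0.494 -0.202  0.105] [ 0.491 -0.209  0.105] (array([ 0.49032784, -0.20454092,  0.09945365]), np.float64(0.0021128700166113323))
jar [ 0.722 -0.028  0.1  ] [ 0.716 -0.034  0.1  ] cup [0.739 0.222 0.07 ] tub [ 0.753 -0.234  0.055]
```

View pics/crop1.png

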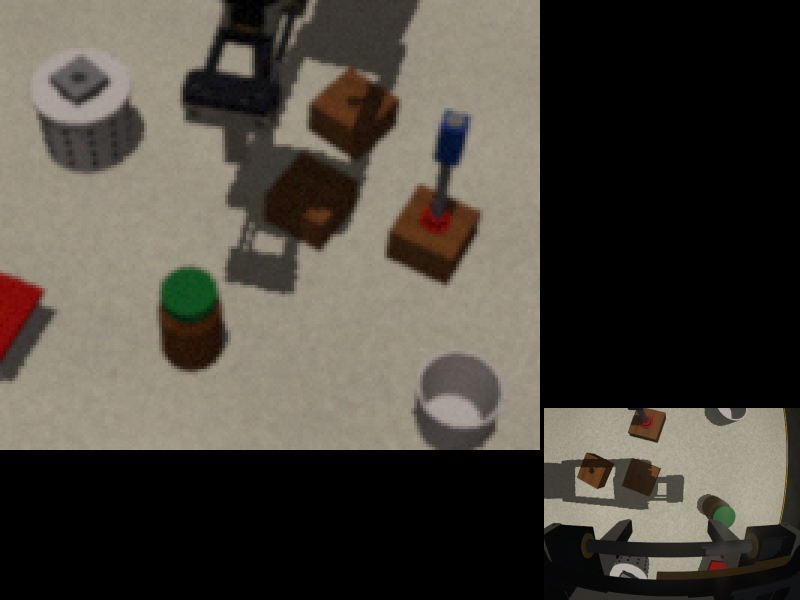

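View pics/wrist0.png

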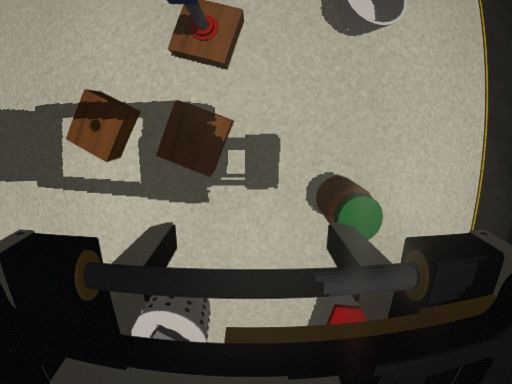

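The crop confirms it: the gauge stands in the stand at about (0.55, 0.178). The stand in shadow and the one at (0.39, 0.07) are empty. Tool y is world +x and tool z is world -y. I'll move near the gauge for a closer look.

Call:
{"op": "apply_moves", "data": {"series": [{"jaw":-1,"linear":[-0.1,-0.083,-0.217],"roll":0},{"jaw":-1,"linear":[-0.1,-0.083,-0.217],"roll":0},{"jaw":-1,"linear":[-0.1,-0.083,-0.217],"roll":0},{"jaw":-1,"linear":[-0.1,-0.083,-0.217],"roll":0},{"jaw":-1,"linear":[-0.1,-0.083,-0.217],"roll":0},{"jaw":-1,"linear":[-0.1,-0.083,-0.217],"roll":0}]}}

```text
t: 0.9
tool_pos: [0.5498, 0.1291, 0.2768]
orientation: [1.208, 1.211, -1.213]
force: [-0.5, 0.5, 0.2]
opening: 0.093
```

```bash
python3 - <<'E'
from h import *
import pickle
s=read_state();w=read_camera("wrist");pickle.dump((s,w),open("w1.pkl","wb"))
print(s["t"],s["tool_pos"],s["orientation"],s["force"])
p=w["pixels"];m=cv2.inRange(cv2.cvtColor(p,cv2.COLOR_BGR2HSV),(100,100,30),(130,255,255))
for c in cv2.findContours(m,0,2)[0]:
    if cv2.contourArea(c)>30:print(cv2.boundingRect(c),cv2.contourArea(c),cv2.minAreaRect(c))
cv2.imwrite("pics/w1.png",cv2.resize(p[40:240,130:380],None,fx=3,fy=3,interpolation=3))
E
```

```text
0.9 [0.54978986 0.12912809 0.2768312 ] [ 1.20846355  1.21054248 -1.21265706] [-0.46426742  0.53892425  0.15826349]
(231, 127, 31, 31) 765.5 ((246.1859893798828, 142.1689453125), (28.80136489868164, 28.9182071685791), 6.709836959838867)
```

View pics/w1.png

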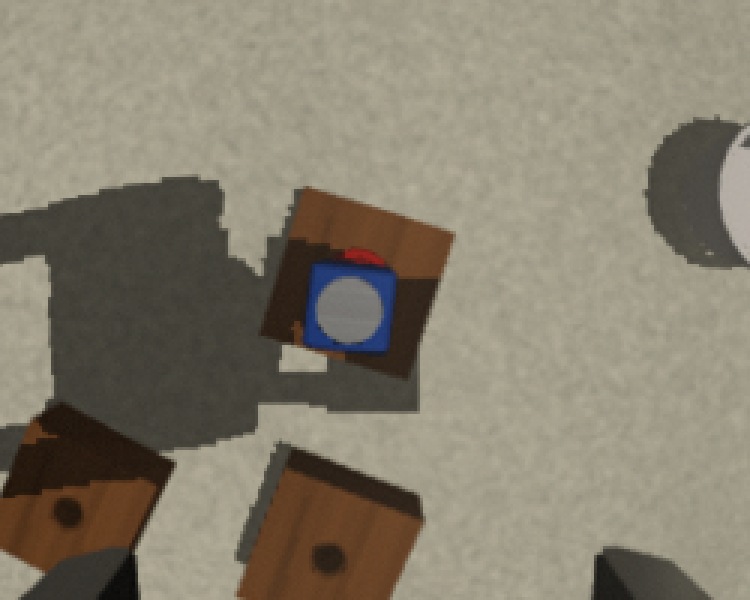

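The gauge's button is at crop (350,310), which is wrist pixel (246.7,143.3). The handle is turned about 5.5° clockwise. Next I'll compute its axis.

```bash
python3 - <<'E'
from h import *
import pickle
s,w=pickle.load(open("w1.pkl","rb"))
P=wplane(w,s,246.7,143.3,.203);print(P, P-s["tool_pos"])
m=[wplane(w,s,u/3+130,v/3+40,.2)[:2] for u,v in((313,262),(397,268),(390,353),(303,348))]
print([np.degrees(np.arctan2(*(m[(i+1)%4]-m[i])[::-1])).round(1) for i in range(4)],np.mean(m,0),[np.linalg.norm(m[(i+1)%4]-m[i]).round(4) for i in range(4)])
E
```

```text
[0.54493467 0.17846668 0.203     ] [-0.0048552   0.04933859 -0.0738312 ]
[np.float64(-4.3), np.float64(-94.5), np.float64(176.5), np.float64(82.8)] [0.5450444  0.17881051] [np.float64(0.0228), np.float64(0.0234), np.float64(0.0239), np.float64(0.0238)]
```

Call:
{"op": "apply_moves", "data": {"series": [{"jaw":-1,"linear":[0,-0.008,-0.082],"roll":0.16},{"jaw":-1,"linear":[0,-0.008,-0.082],"roll":0.16},{"jaw":-1,"linear":[0.05,-0.008,-0.082],"roll":0.16},{"jaw":-1,"linear":[0.12,-0.008,-0.082],"roll":0.16},{"jaw":-1,"linear":[0.17,-0.008,-0.082],"roll":0.16},{"jaw":-1,"linear":[0.201,-0.008,-0.082],"roll":0.16},{"jaw":-1,"linear":[0.201,-0.008,-0.082],"roll":0.16},{"jaw":1,"linear":[0.201,-0.008,-0.082],"roll":0.16},{"jaw":1,"linear":[0.201,-0.008,-0.082],"roll":0.16},{"jaw":1,"linear":[0.201,-0.008,-0.082],"roll":0.16},{"jaw":1,"linear":[0.201,-0.008,-0.082],"roll":0.16},{"jaw":1,"linear":[0.201,-0.008,-0.082],"roll":0.16},{"jaw":1,"linear":[0.201,-0.008,-0.082],"roll":0.16},{"jaw":1,"linear":[0.201,-0.008,-0.082],"roll":0.16},{"jaw":1,"linear":[0.201,-0.008,-0.082],"roll":0.16}], "force": 30}}

```text
t: 2.82
tool_pos: [0.5447, 0.1784, 0.1563]
orientation: [1.27, 1.17, -1.274]
force: [-0.3, 0.6, -0.5]
opening: 0.0242
```

Call:
{"op": "apply_moves", "data": {"series": [{"jaw":1,"linear":[-0.05,0,0],"roll":0},{"jaw":1,"linear":[-0.1,0,0],"roll":0},{"jaw":1,"linear":[-0.17,0,0],"roll":0},{"jaw":1,"linear":[-0.24,0,0],"roll":0},{"jaw":1,"linear":[-0.24,0,0.05],"roll":0},{"jaw":1,"linear":[-0.24,-0.004,0.13],"roll":0},{"jaw":1,"linear":[-0.24,-0.008,0.21],"roll":0},{"jaw":1,"linear":[-0.24,-0.012,0.29],"roll":0},{"jaw":1,"linear":[-0.24,-0.016,0.37],"roll":0},{"jaw":1,"linear":[-0.24,-0.02,0.45],"roll":0},{"jaw":1,"linear":[-0.24,-0.024,0.53],"roll":0},{"jaw":1,"linear":[-0.24,-0.028,0.61],"roll":0},{"jaw":1,"linear":[-0.24,-0.028,0.68],"roll":0},{"jaw":1,"linear":[-0.24,-0.028,0.72],"roll":0},{"jaw":1,"linear":[-0.24,-0.028,0.743],"roll":0},{"jaw":1,"linear":[-0.24,-0.028,0.743],"roll":0},{"jaw":1,"linear":[-0.24,-0.028,0.743],"roll":0}]}}

```text
t: 4.95
tool_pos: [0.4907, -0.2634, 0.3006]
orientation: [1.27, 1.17, -1.273]
force: [0.7, 0.2, -1.6]
opening: 0.0237
```

```bash
python3 - <<'E'
from h import *
import pickle
s=read_state();w=read_camera("wrist");d=read_camera("side");sc=read_camera("scene");pickle.dump((s,w,d,sc),open("w2.pkl","wb"))
print(s["t"],s["tool_pos"],s["orientation"],s["force"],s["opening"])
o=np.zeros((600,800,3),np.uint8);o[:,:600]=cv2.resize(w["pixels"][40:290,130:380],(600,600),interpolation=3)
o[:300,600:]=cv2.resize(d["pixels"][160:310,180:280],(200,300),interpolation=3)
o[300:,600:]=cv2.resize(sc["pixels"][60:210,150:250],(200,300),interpolation=3)
cv2.imwrite("pics/w2.png",o)
E
```

```text
4.95 [ 0.49069845 -0.26343958  0.30056076] [ 1.26976674  1.17030907 -1.27335415] [ 0.72552884  0.2047548  -1.60454799] 0.02369418618938141
```

View pics/w2.png

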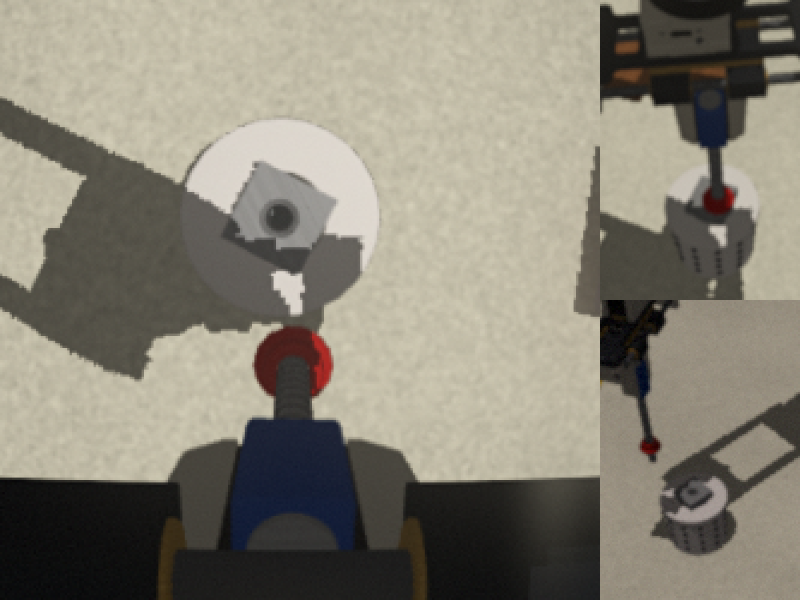

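The held gauge's collar is at crop (293,363) and the mouth at crop (279,217), which is wrist pixel (246.2,130.4). I'll cast both.

```bash
python3 - <<'E'
from h import *
import pickle
s,w,d,sc=pickle.load(open("w2.pkl","rb"))
W=R.from_rotvec(s["orientation"]).as_matrix();print("tool x",W[:,0].round(4))
M=wplane(w,s,246.25,130.4,.105);print("mouth",M)
p=w["pixels"];m=cv2.inRange(cv2.cvtColor(p,cv2.COLOR_BGR2HSV),(0,120,60),(8,255,255));m[:,:220]=0;m[:,290:]=0
c=max(cv2.findContours(m,0,2)[0],key=cv2.contourArea);(u,v),r=cv2.minEnclosingCircle(c);print(u,v,r,"collar",wplane(w,s,u,v,.1916),"rad m",np.linalg.norm(wplane(w,s,u+r,v,.1916)-wplane(w,s,u,v,.1916)))
print(s["tool_pos"])
for n,k in(("side",d),("scene",sc)):
    print(n,"mouth proj",proj(k,M).round(1),"tcp-axis tip/collar proj",proj(k,np.array(s["tool_pos"])+[[0,0,-.141],[0,0,-.111],[0,0,-.105]]).round(1).tolist())
    q=k["pixels"];m=cv2.inRange(cv2.cvtColor(q,cv2.COLOR_BGR2HSV),(0,120,50),(8,255,255))
    for c in cv2.findContours(m,0,2)[0]:
        if 20<cv2.contourArea(c)<400:print(cv2.boundingRect(c))
M2=M-s["tool_pos"];print("world delta",M2,"tool",W.T@M2/.6)
E
```

```text
tool x [-3.e-03  2.e-04 -1.e+00]
mouth [ 0.48788781 -0.20745069  0.105     ]
252.0 191.5 16.07025718688965 collar [ 0.49016259 -0.26271104  0.1916    ] rad m 0.015324606208160818
[ 0.49069845 -0.26343958  0.30056076]
side mouth proj [[234.6 258.7]] tcp-axis tip/collar proj [[238.9, 268.6], [238.2, 260.7], [238.0, 259.1]]
(232, 254, 15, 13)
scene mouth proj [[195.9 154.3]] tcp-axis tip/collar proj [[176.0, 139.5], [174.6, 132.4], [174.3, 130.9]]
(0, 90, 6, 12)
world delta [-0.00281064  0.05598888 -0.19556076] tool [ 0.32596281 -0.01156801 -0.09261418]
```

Call:
{"op": "apply_moves", "data": {"series": [{"jaw":1,"linear":[0,-0.0115,-0.092],"roll":0},{"jaw":1,"linear":[0,-0.0115,-0.092],"roll":0},{"jaw":1,"linear":[0.03,-0.0115,-0.092],"roll":0},{"jaw":1,"linear":[0.06,-0.0115,-0.092],"roll":0},{"jaw":1,"linear":[0.073,-0.0115,-0.092],"roll":0},{"jaw":1,"linear":[0.073,-0.0115,-0.092],"roll":0},{"jaw":1,"linear":[0.073,-0.0115,-0.092],"roll":0}]}}

```text
t: 5.98
tool_pos: [0.4885, -0.2082, 0.2573]
orientation: [1.27, 1.169, -1.273]
force: [-0.8, -0.2, -1.2]
opening: 0.0239
```

```bash
python3 - <<'E'
from h import *
import pickle
s=read_state();w=read_camera("wrist");d=read_camera("side");sc=read_camera("scene");pickle.dump((s,w,d,sc),open("w3.pkl","wb"))
print(s["t"],s["tool_pos"],s["orientation"],s["force"],s["opening"])
M=np.array([.4879,-.2075,.105])
print("tip z",s["tool_pos"][2]-.141)
for k in(d,sc):print(proj(k,[M,np.r_[s["tool_pos"][:2],s["tool_pos"][2]-.141]]))
o=np.zeros((600,800,3),np.uint8)
o[:,:400]=cv2.resize(d["pixels"][210:300,205:265],(400,600),interpolation=3)
o[:,400:]=cv2.resize(sc["pixels"][105:195,166:226],(400,600),interpolation=3)
cv2.imwrite("pics/w3.png",o)
E
```

```text
5.975 [ 0.48854958 -0.20823905  0.25726936] [ 1.26958142  1.16940069 -1.27306954] [-0.75668658 -0.16412444 -1.16699257] 0.023895932055129358
tip z 0.11626936340130825
[[234.6042403  258.74457023]
 [234.68272383 256.28849915]]
[[195.87966076 154.27936851]
 [195.21809052 151.90633963]]
```

View pics/w3.png

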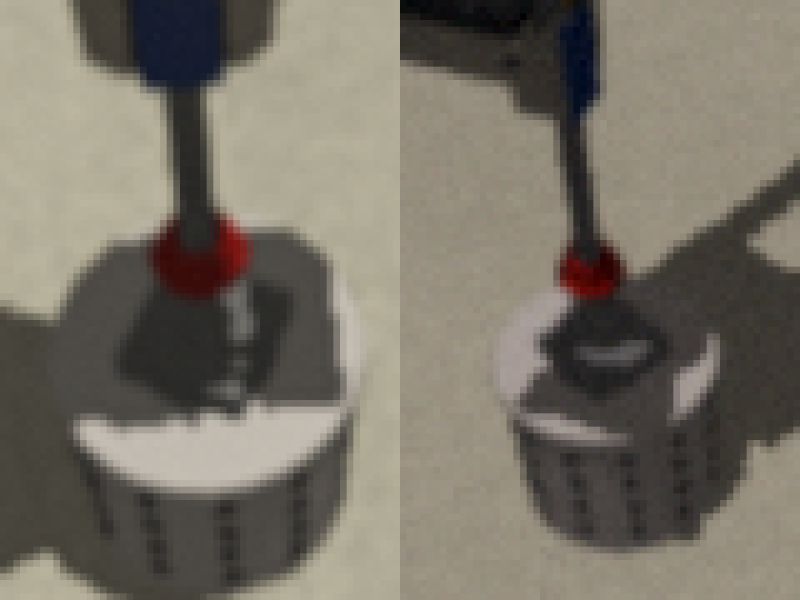

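Call:
{"op": "apply_moves", "data": {"series": [{"jaw":1,"linear":[0.01,0,0],"roll":0},{"jaw":1,"linear":[0.016,0,0],"roll":0},{"jaw":1,"linear":[0.02,0,0],"roll":0},{"jaw":1,"linear":[0.022,0,0],"roll":0},{"jaw":1,"linear":[0.024,0,0],"roll":0},{"jaw":1,"linear":[0.024,0,0],"roll":0}]}}

```text
t: 6.88
tool_pos: [0.4887, -0.2081, 0.2432]
orientation: [1.269, 1.169, -1.273]
force: [-0.4, 0.0, -1.3]
opening: 0.0236
```

Call:
{"op": "apply_moves", "data": {"series": [{"jaw":1,"linear":[0.003,0,0],"roll":0},{"jaw":1,"linear":[0.005,0,0],"roll":0},{"jaw":1,"linear":[0.008,0,0],"roll":0},{"jaw":1,"linear":[0.01,0,0],"roll":0},{"jaw":1,"linear":[0.01,0,0],"roll":0}]}}

```text
t: 7.5
tool_pos: [0.4886, -0.2081, 0.237]
orientation: [1.269, 1.169, -1.273]
force: [-0.2, 0.2, -1.0]
opening: 0.0241
```

Call:
{"op": "apply_moves", "data": {"series": [{"jaw":1,"linear":[0.006,0,0],"roll":0},{"jaw":1,"linear":[0.012,0,0],"roll":0},{"jaw":1,"linear":[0.018,0,0],"roll":0},{"jaw":1,"linear":[0.024,0,0],"roll":0},{"jaw":1,"linear":[0.03,0,0],"roll":0},{"jaw":1,"linear":[0.03,0,0],"roll":0}]}}

```text
t: 8.25
tool_pos: [0.4884, -0.208, 0.2186]
orientation: [1.269, 1.17, -1.273]
force: [-0.9, -0.6, -1.1]
opening: 0.0238
```

Call:
{"op": "apply_moves", "data": {"series": [{"jaw":1,"linear":[0.002,0,0],"roll":0},{"jaw":1,"linear":[0.004,0,0],"roll":0},{"jaw":1,"linear":[0.006,0,0],"roll":0},{"jaw":1,"linear":[0.008,0,0],"roll":0},{"jaw":1,"linear":[0.01,0,0],"roll":0},{"jaw":1,"linear":[0.01,0,0],"roll":0}]}}

```text
t: 9.0
tool_pos: [0.4884, -0.2081, 0.2126]
orientation: [1.269, 1.17, -1.273]
force: [-1.2, -0.1, 3.8]
opening: 0.0236
```

Call:
{"op": "apply_moves", "data": {"series": [{"jaw":1,"linear":[0.004,0,0],"roll":0},{"jaw":1,"linear":[0.008,0,0],"roll":0},{"jaw":1,"linear":[0.012,0,0],"roll":0},{"jaw":1,"linear":[0.016,0,0],"roll":0},{"jaw":1,"linear":[0.016,0,0],"roll":0}], "force": 15}}

```text
t: 9.62
tool_pos: [0.4884, -0.2081, 0.2026]
orientation: [1.269, 1.17, -1.273]
force: [0.5, -1.2, -0.2]
opening: 0.0237
```

Call:
{"op": "apply_moves", "data": {"series": [{"jaw":1,"linear":[0.002,0,0],"roll":0},{"jaw":1,"linear":[0.004,0,0],"roll":0},{"jaw":1,"linear":[0.005,0,0],"roll":0}]}}

```text
t: 10.0
tool_pos: [0.4885, -0.2081, 0.1996]
orientation: [1.269, 1.169, -1.273]
force: [-1.0, -0.3, 3.3]
opening: 0.0242
```

Call:
{"op": "apply_moves", "data": {"series": [{"jaw":1,"linear":[0.002,0,0],"roll":0},{"jaw":1,"linear":[0.004,0,0],"roll":0},{"jaw":1,"linear":[0.005,0,0],"roll":0}]}}

```text
t: 10.38
tool_pos: [0.4884, -0.2081, 0.1965]
orientation: [1.269, 1.169, -1.273]
force: [-0.7, -0.0, 4.7]
opening: 0.0237
```

Call:
{"op": "apply_moves", "data": {"series": [{"jaw":1,"linear":[0.002,0,0],"roll":0},{"jaw":1,"linear":[0.004,0,0],"roll":0},{"jaw":1,"linear":[0.005,0,0],"roll":0}]}}

```text
t: 10.75
tool_pos: [0.4884, -0.2081, 0.1934]
orientation: [1.269, 1.17, -1.273]
force: [-1.0, 0.4, 4.3]
opening: 0.0241
```

Call:
{"op": "apply_moves", "data": {"series": [{"jaw":1,"linear":[0.002,0,0],"roll":0},{"jaw":1,"linear":[0.004,0,0],"roll":0},{"jaw":1,"linear":[0.006,0,0],"roll":0}]}}

```text
t: 11.12
tool_pos: [0.4884, -0.2081, 0.1897]
orientation: [1.269, 1.169, -1.273]
force: [-1.6, -0.5, 3.6]
opening: 0.0237
```

Call:
{"op": "apply_moves", "data": {"series": [{"jaw":1,"linear":[0.002,0,0],"roll":0},{"jaw":1,"linear":[0.004,0,0],"roll":0},{"jaw":1,"linear":[0.006,0,0],"roll":0}]}}

```text
t: 11.5
tool_pos: [0.4884, -0.2081, 0.186]
orientation: [1.269, 1.169, -1.273]
force: [-1.0, 0.1, 3.6]
opening: 0.0241
```

Call:
{"op": "apply_moves", "data": {"series": [{"jaw":1,"linear":[0.002,0,0],"roll":0},{"jaw":1,"linear":[0.004,0,0],"roll":0},{"jaw":1,"linear":[0.006,0,0],"roll":0}]}}

```text
t: 11.88
tool_pos: [0.4884, -0.2081, 0.1824]
orientation: [1.269, 1.169, -1.273]
force: [-1.1, 0.6, 3.9]
opening: 0.024
```

Call:
{"op": "apply_moves", "data": {"series": [{"jaw":1,"linear":[0.002,0,0],"roll":0},{"jaw":1,"linear":[0.004,0,0],"roll":0},{"jaw":1,"linear":[0.006,0,0],"roll":0}]}}

```text
t: 12.25
tool_pos: [0.4884, -0.2082, 0.1787]
orientation: [1.269, 1.169, -1.273]
force: [-1.0, -1.2, 4.3]
opening: 0.024
```

Call:
{"op": "apply_moves", "data": {"series": [{"jaw":1,"linear":[0.002,0,0],"roll":0},{"jaw":1,"linear":[0.004,0,0],"roll":0},{"jaw":1,"linear":[0.006,0,0],"roll":0}]}}

```text
t: 12.62
tool_pos: [0.4884, -0.2082, 0.175]
orientation: [1.269, 1.169, -1.273]
force: [-0.4, 0.1, 6.0]
opening: 0.0241
```

Call:
{"op": "apply_moves", "data": {"series": [{"jaw":1,"linear":[0.001,0,0],"roll":0},{"jaw":1,"linear":[0.002,0,0],"roll":0}]}}

```text
t: 12.88
tool_pos: [0.4886, -0.2083, 0.1748]
orientation: [1.269, 1.169, -1.273]
force: [-3.4, 1.8, 11.3]
opening: 0.0238
```

Call:
{"op": "apply_moves", "data": {"series": [{"jaw":1,"linear":[0.002,0,0],"roll":0},{"jaw":1,"linear":[0.002,0,0],"roll":0},{"jaw":1,"linear":[0.002,0,0],"roll":0},{"jaw":1,"linear":[0.002,0,0],"roll":0}]}}

```text
t: 13.38
tool_pos: [0.4887, -0.2084, 0.1746]
orientation: [1.269, 1.168, -1.272]
force: [-4.0, 0.7, 12.1]
opening: 0.0242
```

```bash
python3 - <<'E'
from h import *
s=read_state();w=read_camera("wrist");d=read_camera("side");f=[]
for i in range(3):
    f.append(np.array(read_state()["force"]));read_camera("wrist")
print(s["tool_pos"],np.round(f,1))
o=np.zeros((600,800,3),np.uint8)
o[:,:400]=cv2.resize(d["pixels"][210:300,205:265],(400,600),interpolation=3)
o[:,400:]=cv2.resize(w["pixels"][80:290,180:320],(400,600),interpolation=3)
cv2.imwrite("pics/w4.png",o)
E
```

```text
[ 0.48868072 -0.2084364   0.17464335] [[-2.8  0.6 10.8]
 [-4.   0.2 11. ]
 [-3.1  0.5 10.3]]
```

View pics/w4.png

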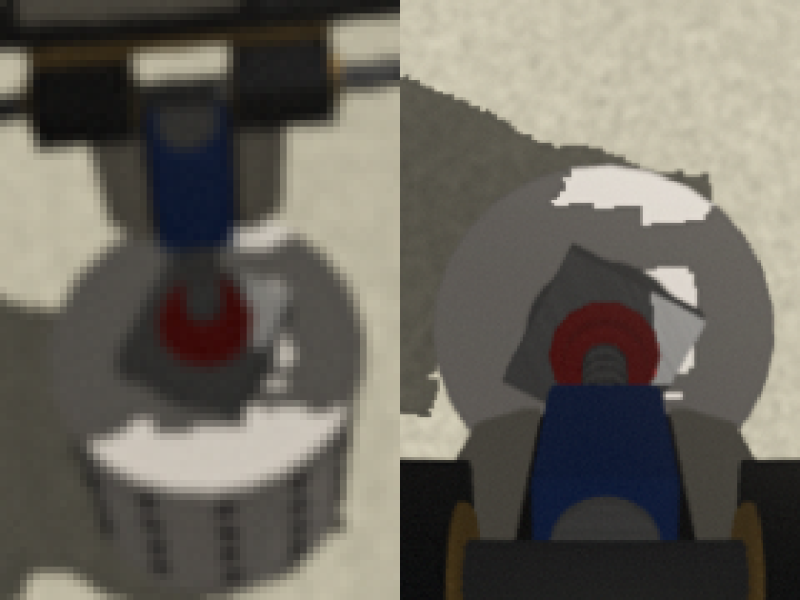

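Net resistance is now about 12 N, against about 5 N while the collar slid, and the tool has stopped. The picture shows the collar on the rim with the handle still squarely gripped. I'll press a little harder to confirm it's the floor, and hold.

Call:
{"op": "apply_moves", "data": {"series": [{"jaw":1,"linear":[0.002,-0.0006,0],"roll":0},{"jaw":1,"linear":[0.003,-0.0006,0],"roll":0},{"jaw":1,"linear":[0.003,-0.0006,0],"roll":0},{"jaw":1,"linear":[0.003,-0.0006,0],"roll":0}], "force": 25}}

```text
t: 14.12
tool_pos: [0.4886, -0.2085, 0.1746]
orientation: [1.269, 1.167, -1.272]
force: [-4.2, 2.2, 14.7]
opening: 0.0238
```

Call:
{"op": "apply_moves", "data": {"series": [{"jaw":1,"linear":[0.003,-0.0003,0],"roll":0},{"jaw":1,"linear":[0.003,-0.0003,0],"roll":0},{"jaw":1,"linear":[0.003,-0.0003,0],"roll":0},{"jaw":1,"linear":[0.003,-0.0003,0],"roll":0},{"jaw":1,"linear":[0.003,-0.0003,0],"roll":0},{"jaw":1,"linear":[0.003,-0.0003,0],"roll":0},{"jaw":1,"linear":[0.003,-0.0003,0],"roll":0},{"jaw":1,"linear":[0.003,-0.0003,0],"roll":0},{"jaw":1,"linear":[0.003,-0.0003,0],"roll":0},{"jaw":1,"linear":[0.003,-0.0003,0],"roll":0},{"jaw":1,"linear":[0.003,-0.0003,0],"roll":0},{"jaw":1,"linear":[0.003,-0.0003,0],"roll":0},{"jaw":1,"linear":[0.003,-0.0003,0],"roll":0},{"jaw":1,"linear":[0.003,-0.0003,0],"roll":0},{"jaw":1,"linear":[0.003,-0.0003,0],"roll":0},{"jaw":1,"linear":[0.003,-0.0003,0],"roll":0},{"jaw":1,"linear":[0.003,-0.0003,0],"roll":0}]}}

```text
t: 16.25
tool_pos: [0.4886, -0.2085, 0.1746]
orientation: [1.269, 1.166, -1.271]
force: [-5.9, 2.1, 15.6]
opening: 0.0241
```

Call:
{"op": "apply_moves", "data": {"series": [{"jaw":1,"linear":[0.0015,-0.0003,0],"roll":0},{"jaw":0.4,"linear":[0.001,-0.0003,0],"roll":0},{"jaw":0,"linear":[0.001,-0.0003,0],"roll":0},{"jaw":-0.5,"linear":[0.001,-0.0003,0],"roll":0},{"jaw":-1,"linear":[0.001,-0.0003,0],"roll":0},{"jaw":-1,"linear":[0.001,-0.0003,0],"roll":0},{"jaw":-1,"linear":[0.001,-0.0003,0],"roll":0},{"jaw":-1,"linear":[0.001,-0.0003,0],"roll":0}]}}

```text
t: 17.25
tool_pos: [0.4885, -0.2085, 0.1739]
orientation: [1.269, 1.166, -1.271]
force: [0.0, -0.2, -0.0]
opening: 0.0833
```

Call:
{"op": "apply_moves", "data": {"series": [{"jaw":-1,"linear":[-0.03,0,0],"roll":0},{"jaw":-1,"linear":[-0.1,0,0],"roll":0},{"jaw":-1,"linear":[-0.18,0,0],"roll":0},{"jaw":-1,"linear":[-0.18,0,0.05],"roll":0},{"jaw":-1,"linear":[-0.18,0,0.1],"roll":0},{"jaw":-1,"linear":[-0.18,0,0.1],"roll":0},{"jaw":-1,"linear":[-0.18,0,0.1],"roll":0}]}}

```text
t: 18.12
tool_pos: [0.4835, -0.2677, 0.2829]
orientation: [1.27, 1.166, -1.271]
force: [0.7, -0.1, -0.6]
opening: 0.093
```

```bash
python3 - <<'E'
from h import *
s=read_state();w=read_camera("wrist");d=read_camera("side");sc=read_camera("scene")
print(s["t"],s["tool_pos"],s["force"],s["opening"])
# handle top expected at tip z = .1746-.141=.0336 -> button top .2216
p=w["pixels"];m=cv2.inRange(cv2.cvtColor(p,cv2.COLOR_BGR2HSV),(100,100,30),(130,255,255))
c=max(cv2.findContours(m,0,2)[0],key=cv2.contourArea);r=cv2.minAreaRect(c);print(r,"handle at",wplane(w,s,*r[0],.2186))
o=np.zeros((600,800,3),np.uint8)
o[:,:260]=cv2.resize(d["pixels"][180:300,205:257],(260,600),interpolation=3)
o[:,264:524]=cv2.resize(sc["pixels"][90:210,170:222],(260,600),interpolation=3)
o[:,528:]=cv2.resize(w["pixels"][40:240,200:291],(272,600),interpolation=3)
cv2.imwrite("pics/w5.png",o)
E
```

```text
18.125 [ 0.48350302 -0.26774161  0.28286778] [ 0.66155843 -0.125175   -0.59269572] 0.09297724170119744
((254.0, 128.5), (29.0, 30.0), 90.0) handle at [ 0.48989889 -0.2066769   0.2186    ]
```

View pics/w5.png

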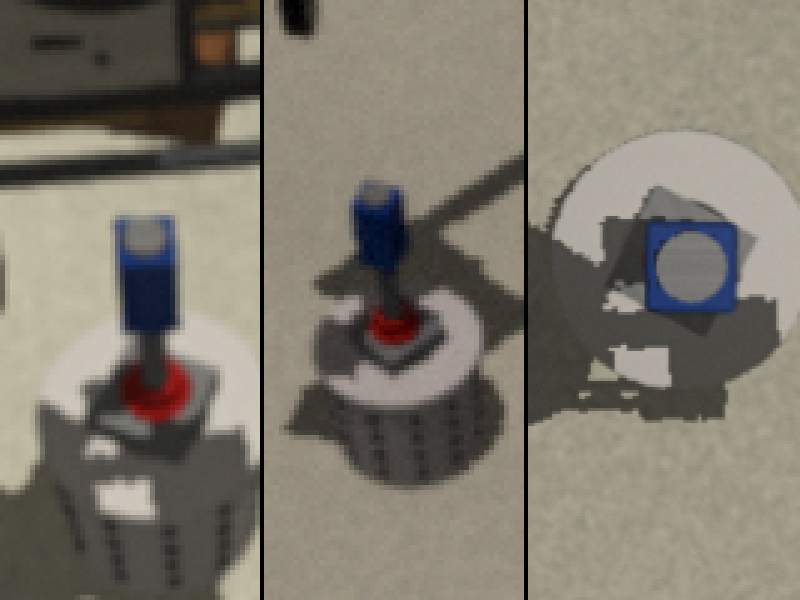

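```bash
python3 - <<'E'
from h import *
d=read_camera("side");sc=read_camera("scene")
print("button top",cross(ray(d,234.4,227.0),ray(sc,192.6,127.6)))
print(close_job())
E
```

```text
button top (array([ 0.49243126, -0.20520118,  0.22169634]), np.float64(0.0038604549345430325))
the job is handed in; nothing more can be done
None
```

The gauge is standing released in the mould's gauging hole, pressed to the bottom with its collar on the rim. I handed the job in at about 18 s; no verdict was reported.

- **Stand:** I took the gauge from the leftmost of the three stand-like blocks, at about (0.545, 0.179).
- **Finding the bottom:** The collar met the rim and slid at about 5 N. The tool then stopped with the tip about 34 mm above the table, roughly 71 mm below the mouth. Pushing harder raised the force without any movement, so this was the floor and not the collar.
- **Pressing:** I held about 16 N total for just over 2 s, of which I estimate about 11 N was on the floor. I then opened the fingers without lifting and backed away.

**Last checks**
- **Position:** The images show the gauge upright with its collar on the rim. The handle was measured at (0.490, -0.207), about 2 mm from the mouth I had measured. The button top came out at 0.2217 m, against 0.2216 m expected from the pressed height.
- **Force and bystanders:** The wrist force is back near zero. I kept clear of the jar, cup and tub throughout but did not measure them again at the end.
- **Small disagreements:**
  - The two fixed cameras missed each other by about 4 mm on the button.
  - While pressing there was a sideways force of 4–6 N from slight misalignment in the hole; it vanished on release.

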